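# Close a split module housing in the sprung nest and hold it pressed

## Robot

A 6-joint arm with a two-finger parallel gripper is mounted at the origin on the work surface. World frame = base frame: x ahead of the robot, y to its left, z up, the work surface at z = 0. Lengths are in mm, angles in rad, forces in N, time in s.
With the tool pointing down it reaches from about 325 to 900 mm from the base axis. Payload 3.5 kg.
Tool frame: the origin (TCP) lies at the very end of the fingers, on their centre line; the grasp point (between the pads) lies manip.grasp_offset behind it (manip.grasp_offset is the distance from the TCP to the grasp point, in mm); z points along the fingers, y is the line along which they close (so a half turn about z gives the same grasp; the last joint's range is limited). The gripper opens to 85 mm and grips with 20 to 120 N. Pads are 22 mm wide; open, the fingers measure 114 mm over their backs; the gripper's body (76 mm by 85 mm) begins 54 mm behind the grasp point. The pads swing forward as they close: fully open they stand 13 mm farther back than shut.
Start: joints at [1.242, 0.276, -0.026, 1.268, 0, 1.467], TCP at [139.935, 609.13, 231.313] pointing down, gripper open.
Joint ranges: [-3.12, 3.12], [-0.85, 1.88], [-1.08, 1.24], [-1.95, 2.15], [-1.57, 1.53], [-3.14, 3.14]. Speed limits (rad/s): [2.57, 2.57, 3.14, 3.14, 3.14, 3.14].

## Interface

Orientations are given as a unit quaternion [x, y, z, w].
In Python, from cell import manip gives the robot as it stands.
- The arm moves only by the tool apply_moves, never from a script. Its argument "increments" is text: rows parted by semicolons, each of 5 numbers parted by spaces: the closure, from -1 (fully open) to 1 (shut), then the shift along the tool's x, y, z normalised to -1 to 1, where 1 is 6 cm, then the turn about the tool's z normalised to -1 to 1, where 1 is 6 degrees. A call has 1 to 20 rows; each row shifts and turns the commanded pose from where the row before left it, along the tool's axes as they then stand; what a row does not reach is not made up. A row lasts 1/8 s, in which the tool goes at most 62.5 mm and 10.7 degrees, less where a joint would pass 70% of its speed; a pose out of reach is approached as far as the arm can. A call with a number of a shift or a turn outside -1 to 1 is refused whole. A call with a gripper value outside its range is refused whole. The fingers move at their own pace and stop on an object; "force" is the grip in N (left out, the last holds). Time passes only in rows, so rows that do not move let the fingers close. It gives the time, the measured TCP pose, the force, the opening and the grip force at its end, in the units of the state.
- manip.observe(): the state, without advancing time (a new reading comes with each control period).
- manip.camera(name): name is "scene" or "side" or "wrist"; returns (picture, depth): 384x512x3 uint8, red, green, blue; 384x512 float32, mm along the optical axis (not along the pixel's ray), 0 where there is no reading.
- manip.camera_params(name): a dict with "fov_y" (degrees; the focal length in pixels is half the picture's height over the tangent of half this angle, whatever the lens; pixels are square), "cx", "cy" (the principal point, pixels), "extrinsics" (4x4, takes a point from camera to world coordinates). Camera axes: x right, y down, z forward; pixel columns grow to the right and rows downward; lengths in mm; the calibration is good to about 2 mm. A picture is of the moment at which its call begins: read the wrist's pose just before it. camera_params takes no time and is no camera call; for the wrist camera it gives the pose at the moment of the call.
- manip.sign_off(): hands the job in; it is judged then, once.
Trained networks look in the newest picture that a camera, given by its name, has taken for a name from the list of things; names that differ only in an ending like _2 or _b are one class to them, and where a whole thing is asked for, a point or a joint stands for the part that bears it (a point fixed in the world has none). Each returns a list of dicts, best first, with "p" (0 to 1); they miss things now and then, are a little off and sometimes report something else, mostly with a low value. They report only what shows in the picture. A call takes as long as a camera call.
- manip.boxes_of(camera, thing): "at" ([x, y, z] in mm, in the coordinates of the camera as it stood for that picture, good to about 4 mm: the middle of the surface that is visible of it).
- manip.place_of(camera, thing): "at" ([x, y, z] in mm, in the coordinates of the camera as it stood for that picture, good to about 4 mm: a listed point, or the origin of a listed thing).
The state is a dict: "time": time; "joints": joint angles; "qd": joint speeds; "joint_efforts": joint torques, N m; "eef_pos": TCP position; "eef_rot": TCP orientation; "force": force on the tool from outside, world axes, zero at the start; "wrist_torque": the same for the moment, N m; "gripper_width": finger opening in mm; "finger_force": force on a finger pad.
Only numpy, scipy, OpenCV 4.12 (cv2) and the standard library are available. Lean on these libraries where they do the work, as an engineer would, in place of code of your own. Each camera call takes 0.05 s, during which the arm holds its last target. There are 200 camera calls.

## Task

Seat the lower half of the aluminium module housing (the open tray with two dowel pins) squarely in the sprung assembly nest, flat on its plate between the locating pins; only then put the finned upper half on it, with its two holes over the two dowels, until the faces meet all round. Press the closed housing straight down until the nest's sprung plate reaches the bottom of its travel, and finish while still holding it pressed down there, without letting go; leave the other things on the bench undisturbed.

Things in the scene. Friction and masses are not known exactly. Their poses are not given: they have to be found in the camera images.
- lower_mid (a point): Centre of the lower housing half, 12 mm above its underside; z up. A bare aluminium open tray 90 mm (own x) by 50 mm (own y) by 24 mm high, 5 mm walls, small circuit board inside, flat on the bench, dowels up. Grip it across the 50 mm at mid-length. Mass about 0.22 kg, varies.
- lower_face (a point): Centre of the lower half's upper (mating) face, 24 mm above its underside; axes as lower_mid. Two steel dowels, 8 mm in diameter with tapered tips, stand 12.5 mm proud of this face at x = -34 and +34 mm, both at y = +15 mm, so both near the same long side.
- upper_mid (a point): Centre of the upper housing half, 13 mm above its underside; z up. A bare aluminium plate 90 mm (own x) by 50 mm (own y), 16 mm thick, with six 10 mm high fins along x on the middle of its top (50 by 38 mm); 26 mm high in all. Flat on the bench, fins up. Grip it across the 50 mm at mid-length on the plate's sides. Mass about 0.18 kg, varies.
- upper_face (a point): Centre of the upper half's underside (its mating face); axes as upper_mid. Two 10 mm through-holes at x = -34 and +34 mm, both at y = +15 mm: they fit the dowels only one way round, with x and y axes along those of the lower half. When closed this point coincides with lower_face.
- nest_floor (a point): Top centre of the nest's grey sprung plate (126 mm in own x by 90 mm), 34 mm above the bench when up; the lower half rests on it, long side along x, either way round. Eight taper-tipped pins, 10 mm thick, 15 mm high, bound a 93 x 53 mm pocket: at x +-33, y +-31.5 and at x +-51.5, y +-14 mm; fingers have room between x = -28 and 28. Steel base 150 x 110 mm, fixed.
- plate (a joint): Travel of the nest's sprung plate, m: 0 is up, 0.010 is fully pressed to its stop; it moves straight down. The spring carries the housing's weight without yielding; it yields from a few newtons of push and takes about 13 N of push to hold at the stop. It springs back up when let go.
- heatsink: bystander: bare aluminium heat sink, 60 x 60 x 28 mm, with 7 thin fins; origin at the centre of its underside
- fan: bystander: square black cooling fan, 80 x 80 x 25 mm; origin at the centre of its underside
- tin: bystander: clear screw jar with steel cap, 56 mm across, 70 mm high; origin at the centre of its underside
- tape: bystander: roll of tape lying flat, 90 mm across, 24 mm high; origin at the centre of its underside
- driver: bystander: screwdriver lying at the right side of the bench, along x; origin at the middle of its underside
- collar: bystander: small steel collar, 32 mm across, 14 mm high; origin at the centre of its underside

How it is judged (in metres and radians):
On the way, in this order (a step that is already met when the one before it is completed fails the run):
1. the lower half is seated flat in the nest's pocket (horizontal distance between lower_mid and nest_floor below 0.004 m and z of lower_mid in the frame of nest_floor between 0.009 and 0.0145 m and angle between the x axis of lower_mid and the x axis of nest_floor, either way round below 0.08 rad and angle between lower_mid's own z axis and vertical below 0.06 rad), for 0.3 s.
2. the upper half is on the dowels, faces together, in the nest (all of step 1 and z of upper_face in the frame of lower_face between -0.003 and 0.002 m and horizontal distance between upper_face and lower_face below 0.003 m and angle between the x axis of upper_face and the x axis of lower_face, either way round below 0.06 rad and angle between the z axis of upper_face and the z axis of lower_face, either way round below 0.04 rad), for 0.2 s.
At the end, for the whole second after the job is handed in: Lower half flat in the nest (within 4 mm, 0.08 rad), upper half home on the dowels (faces within 2 mm, centres within 3 mm), sprung plate down more than 7 of 10 mm, gripper still on the upper half, pressing it on the lower with over 4 N, at rest (all of step 2 and value of joint plate above 0.007 m and contact force between the fingers and upper above 2 N and contact force between upper and lower above 4 N and linear speed of upper below 0.02 m/s); the arm keeps its last pose, push and grip.
It fails at once if a bystander is pushed more than 30 mm from its place (distance of any of heatsink, fan, tin, tape, driver, collar from where it was at the start of the episode above 0.03 m).
It also fails if it takes over 59 s, if anything falls off the work surface, if the arm or the gripper's body presses on something with over 40 N, if the wrist force passes 120 N, or if a joint passes its speed limit or range.

## Working session

There is one attempt and no reset: what is moved stays moved. The work goes in short steps, Python scripts to look and compute and a tool call to move; the robot and the scene stay as the last step left them, time stands still between calls to the robot, and variables do not carry over. Pictures are saved under pics/ and viewed, at most 10 in all, crops included, and the job is handed in when it is done.

Besides the shell and the picture viewer there is one more tool, called after "Call:" in YAML: its name, and indented under it one key for each argument. apply_moves: Moves the arm, as the interface text tells. Its arguments: {"type":"object","properties":{"increments":{"type":"string"},"force":{"type":"number"}},"required":["increments"]}

```bash
mkdir -p pics; ls; cat > h.py <<'E'
import numpy as np, cv2
from cell import manip
def W(name,p,T=None):
    T=np.array(manip.camera_params(name)["extrinsics"]) if T is None else T
    return (T@np.append(p,1))[:3]
def grab(name,fn=None):
    T=np.array(manip.camera_params(name)["extrinsics"])
    im,d=manip.camera(name)
    if fn: cv2.imwrite('pics/'+fn,im[:,:,::-1])
    return im,d,T
def cloud(name,d,T):
    c=manip.camera_params(name);f=192/np.tan(np.radians(c["fov_y"])/2)
    v,u=np.mgrid[:384,:512]
    P=np.stack([(u-c["cx"])*d/f,(v-c["cy"])*d/f,d],-1)
    return P@T[:3,:3].T+T[:3,3]
E
python3 - <<'E'
from h import *
print(manip.grasp_offset, manip.observe())
ims=[]
for n in ["scene","side"]:
    im,d,T=grab(n); ims.append(im[:,:,::-1])
    for t in ["lower_mid","lower_face","upper_mid","upper_face","nest_floor","heatsink","fan","tin","tape","driver","collar"]:
        r=manip.place_of(n,t)[:2]
        print(n,t,[(np.round(W(n,x["at"],T)).tolist(),round(x["p"],2),[k for k in x]) for x in r])
    P=cloud(n,d,T); np.save(n+'.npy',P)
    cv2.imwrite('pics/%s0.png'%n,im[:,:,::-1])
E
```

```text
pics
18.700000000000003 {'time': 0.0, 'joints': array([ 1.24159274e+00,  2.77128479e-01, -2.78985502e-02,  1.26801130e+00,
       -1.54297417e-05,  1.46740014e+00]), 'qd': array([ 0.00105289,  0.00156545, -0.00102719, -0.00089594,  0.0011544 ,
       -0.00219815]), 'joint_efforts': array([-1.37571566e-03, -4.45516741e+01,  2.95199704e+01,  1.66909397e-02,
       -1.93318406e-04, -2.39657339e-06]), 'eef_pos': array([139.68810636, 608.37852626, 230.15419582]), 'eef_rot': array([ 1.12663904e-01,  9.93632522e-01, -1.09653369e-03, -2.33050617e-04]), 'force': array([ 0.57999667, -0.27346009,  0.24769245]), 'wrist_torque': array([-0.00652013, -0.0193857 ,  0.01068126]), 'finger_force': 0.0, 'gripper_width': 85.22889135173503}
scene lower_mid [([542.0, -302.0, 14.0], 0.79, ['at', 'p']), ([549.0, -457.0, 4.0], 0.41, ['at', 'p'])]
scene lower_face [([535.0, -299.0, 25.0], 0.79, ['at', 'p']), ([662.0, 157.0, 0.0], 0.75, ['at', 'p'])]
scene upper_mid [([441.0, 228.0, 14.0], 0.73, ['at', 'p'])]
scene upper_face [([444.0, 231.0, 2.0], 0.94, ['at', 'p'])]
scene nest_floor [([570.0, -45.0, 37.0], 0.
[... 452 characters left out ...]
d [([540.0, -301.0, 10.0], 0.85, ['at', 'p']), ([747.0, -151.0, -2.0], 0.32, ['at', 'p'])]
side lower_face [([541.0, -298.0, 25.0], 0.86, ['at', 'p'])]
side upper_mid [([447.0, 232.0, 13.0], 0.59, ['at', 'p'])]
side upper_face [([438.0, 227.0, 6.0], 0.98, ['at', 'p'])]
side nest_floor [([566.0, -39.0, 35.0], 0.93, ['at', 'p'])]
side heatsink [([743.0, 128.0, 0.0], 0.72, ['at', 'p'])]
side fan [([700.0, 275.0, -4.0], 0.65, ['at', 'p']), ([542.0, -449.0, -1.0], 0.44, ['at', 'p'])]
side tin [([748.0, -149.0, 2.0], 0.67, ['at', 'p'])]
side tape [([704.0, -283.0, 0.0], 0.7, ['at', 'p'])]
side driver [([540.0, -454.0, -0.0], 0.56, ['at', 'p'])]
side collar [([668.0, 155.0, 1.0], 0.5, ['at', 'p'])]
```

View pics/scene0.png

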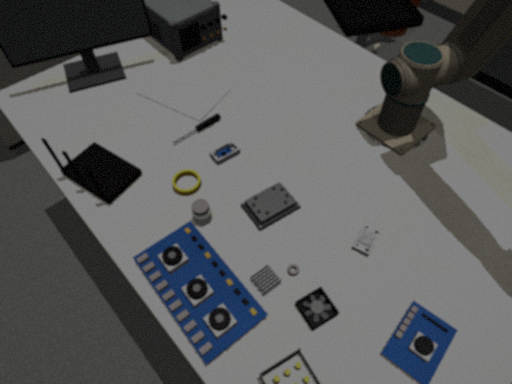

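```bash
python3 - <<'E'
from h import *
for n in ["scene","side"]:
    P=np.load(n+'.npy').reshape(-1,3)
    for nm,c,zl in [("lower",(541,-300),(18,30)),("upper",(443,230),(10,20)),("nest",(568,-42),(28,39)),("base",(568,-42),(5,45))]:
        m=(np.hypot(P[:,0]-c[0],P[:,1]-c[1])<(62 if nm in("lower","upper") else 110))&(P[:,2]>zl[0])&(P[:,2]<zl[1])
        q=P[m]; r=cv2.minAreaRect(q[:,:2].astype(np.float32)); print(n,nm,m.sum(),np.round(r[0],1),np.round(r[1],1),round(r[2],1), np.median(q[:,2]).round(1))
T=np.array(manip.camera_params("wrist")["extrinsics"]);print(T.round(2),manip.camera_params("wrist")["fov_y"])
E
```

```text
scene lower 198 [ 540.2 -302.4] [55.2 91.5] 85.7 24.3
scene upper 374 [444.6 227.8] [93.7 49.8] 16.1 16.6
scene nest 990 [569.7 -43.2] [ 93.3 128. ] 82.0 34.8
scene base 1568 [565.5 -46.9] [189.2 207.5] 60.3 33.6
side lower 205 [ 539.3 -299.9] [60.6 89.6] 85.2 23.4
side upper 610 [443. 231.] [90.5 51.4] 16.1 16.1
side nest 1187 [568.5 -40.1] [ 93.9 126. ] 81.6 34.3
side base 1962 [570.7 -23.5] [137.9 151.1] 82.4 33.2
[[ 2.2000e-01  9.4000e-01  2.5000e-01  7.6490e+01]
 [ 9.7000e-01 -2.2000e-01 -6.0000e-02  6.2274e+02]
 [ 0.0000e+00  2.6000e-01 -9.7000e-01  3.7360e+02]
 [ 0.0000e+00  0.0000e+00  0.0000e+00  1.0000e+00]] 67.73026020499213
```

The scene view shows the lower half at px (225,152), the nest at (270,205) and the upper half at (366,240). These agree with the networks and the depth rectangles. I'll fly over the upper half to see which side its holes are on.

Call:
apply_moves:
  increments: "-1 -0.7 -0.55 0 0;-1 -0.7 -0.55 0 0;-1 -0.7 -0.55 0 0;-1 -0.7 -0.55 0 0;-1 -0.7 -0.55 0 0;-1 -0.7 -0.55 0 0;-1 -0.7 -0.55 0 0;-1 -0.7 -0.55 0 0;-1 -0.7 -0.55 0 0;-1 0 0 0 0;-1 0 0 0 0"

```text
time: 2.58
eef_pos: [441.6, 235.0, 231.3]
eef_rot: [0.113, 0.994, 0.0, -0.0]
force: [-0.0, -1.2, 0.4]
gripper_width: 85.3
finger_force: 0.0
```

```bash
python3 - <<'E'
from h import *
o=manip.observe();print(o['eef_pos'],o['eef_rot'],o['joints'])
im,d,T=grab('wrist','w1.png')
for t in ["upper_mid","upper_face"]: print(t,[(W('wrist',x["at"],T).round(),round(x["p"],2)) for x in manip.place_of('wrist',t)[:2]])
P=cloud('wrist',d,T).reshape(-1,3)
m=(np.hypot(P[:,0]-443,P[:,1]-230)<62)&(P[:,2]>10)&(P[:,2]<20);r=cv2.minAreaRect(P[m][:,:2].astype(np.float32));print(r,np.median(P[m][:,2]))
E
```

```text
[441.64125416 235.01953226 231.30693003] [ 1.13006543e-01  9.93594198e-01  1.19569378e-04 -2.76570253e-04] [ 3.59475635e-01  5.51790988e-02 -2.90211667e-01  1.22578916e+00
  4.64764951e-04  5.85972478e-01]
upper_mid [(array([443., 228.,  15.]), 0.6)]
upper_face [(array([445., 228.,  -1.]), 0.76), (array([443., 229.,  10.]), 0.17)]
((443.77703857421875, 228.14938354492188), (90.1094741821289, 50.111228942871094), 15.873380661010742) 15.891636165627915
```

View pics/w1.png

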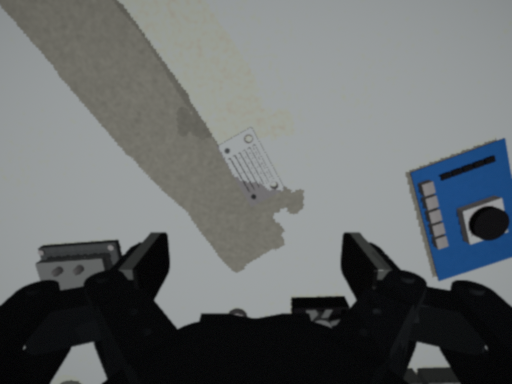

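```bash
python3 - <<'E'
import cv2
im=cv2.imread('pics/w1.png');cv2.imwrite('pics/w1c.png',cv2.resize(im[115:215,200:300],(600,600),interpolation=cv2.INTER_CUBIC))
E
```

```text
(no output)
```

View pics/w1c.png

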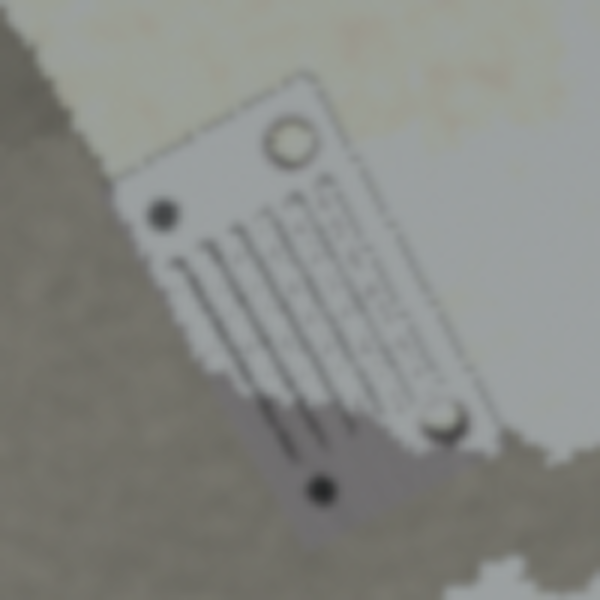

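The through-holes (large, bright) are on the right of the image, which is world +y, so the upper half's own x is at about +15.9°. Next I'll look over the nest.

Call:
apply_moves:
  increments: "-1 -0.5 -0.68 0 0;-1 -0.5 -0.68 0 0;-1 -0.5 -0.68 0 0;-1 -0.5 -0.68 0 0;-1 -0.5 -0.68 0 0;-1 -0.5 -0.68 0 0;-1 0 0 0 0;-1 0 0 0 0"

```text
time: 3.72
eef_pos: [562.0, -42.7, 231.1]
eef_rot: [0.112, 0.994, 0.0, -0.001]
force: [0.6, -0.3, -0.1]
gripper_width: 85.2
finger_force: 0.0
```

```bash
python3 - <<'E'
from h import *
o=manip.observe();print(o['eef_pos'],o['eef_rot'])
im,d,T=grab('wrist','w2.png')
print([(W('wrist',x["at"],T).round(),round(x["p"],2)) for x in manip.place_of('wrist','nest_floor')[:2]])
P=cloud('wrist',d,T);np.save('w2.npy',P);P=P.reshape(-1,3)
for zl in [(30,38),(40,52),(45,52)]:
    m=(np.hypot(P[:,0]-568,P[:,1]+42)<90)&(P[:,2]>zl[0])&(P[:,2]<zl[1]);r=cv2.minAreaRect(P[m][:,:2].astype(np.float32));print(zl,m.sum(),r,np.median(P[m][:,2]))
E
```

```text
[562.04917305 -42.6730083  231.09000366] [ 1.12089708e-01  9.93697928e-01  2.70442998e-04 -5.01070364e-04]
[(array([570., -44.,  36.]), 0.69)]
(30, 38) 7101 ((569.1962280273438, -43.67675018310547), (90.1077651977539, 126.1131820678711), 81.57783508300781) 33.85571978413594
(40, 52) 391 ((568.9298095703125, -43.45176696777344), (72.0950927734375, 112.09781646728516), 81.75981903076172) 44.48217368423218
(45, 52) 156 ((568.519775390625, -43.33671951293945), (68.78874969482422, 107.30613708496094), 81.73150634765625) 46.62093236925614
```

View pics/w2.png

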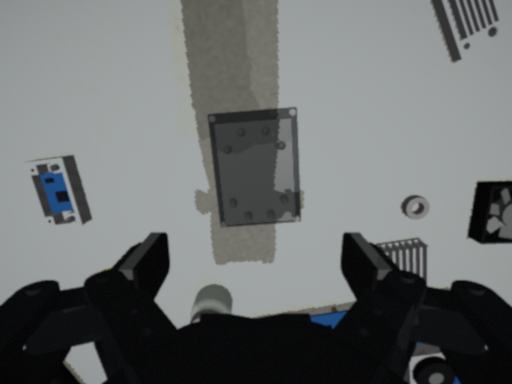

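The nest pocket is clear, with its plate corners at px (210,118), (296,110), (222,224) and (299,220). Its centre is at about (569,-43.5), long axis at -8.3°. On to the lower half.

Call:
apply_moves:
  increments: "-1 -0.12 -0.855 0.27 0;-1 -0.12 -0.855 0.27 0;-1 -0.12 -0.855 0.27 0;-1 -0.12 -0.855 0.27 0;-1 -0.12 -0.855 0.27 0;-1 0 0 0 -0.72;-1 0 0 0 -0.72;-1 0 0 0 0;-1 0 0 0 0"

```text
time: 4.95
eef_pos: [540.4, -300.9, 150.5]
eef_rot: [0.037, 0.999, -0.0, 0.0]
force: [-0.5, -0.5, 0.2]
gripper_width: 85.8
finger_force: 0.0
```

```bash
python3 - <<'E'
from h import *
o=manip.observe();print(o['eef_pos'],o['eef_rot'])
im,d,T=grab('wrist')
for t in ["lower_mid","lower_face"]: print([(W('wrist',x["at"],T).round(),round(x["p"],2)) for x in manip.place_of('wrist',t)[:2]])
PP=cloud('wrist',d,T);P=PP.reshape(-1,3)
near=np.hypot(P[:,0]-541,P[:,1]+301)<65
for zl in [(18,28),(8,28)]:
    m=near&(P[:,2]>zl[0])&(P[:,2]<zl[1]);r=cv2.minAreaRect(P[m][:,:2].astype(np.float32));print(zl,m.sum(),r,np.median(P[m][:,2]))
m=near&(P[:,2]>29)&(P[:,2]<45)
q=P[m];print(len(q),q[q[:,0]<541].mean(0),q[q[:,0]>541].mean(0))
v,u=np.where(near.reshape(384,512)&(PP[...,2]>15));print(u.min(),u.max(),v.min(),v.max())
c=im[max(v.min()-20,0):v.max()+20,max(u.min()-20,0):u.max()+20,::-1]
s=min(700/c.shape[1],600/c.shape[0]);cv2.imwrite('pics/w3.png',cv2.resize(c,None,fx=s,fy=s))
E
```

```text
[ 540.38505294 -300.86723304  150.51496603] [ 3.72801543e-02  9.99304851e-01 -2.57404577e-05  6.07376296e-05]
[(array([ 537., -303.,   12.]), 0.65)]
[(array([ 543., -301.,   26.]), 0.85)]
(18, 28) 2005 ((539.6568603515625, -301.8848571777344), (49.97541046142578, 90.52530670166016), 84.4946517944336) 23.759049808632597
(8, 28) 4189 ((539.6456298828125, -301.8837890625), (49.97541046142578, 90.5478744506836), 84.4946517944336) 14.543783986823087
103 [ 506.54168565 -283.89570349   32.77474716] [ 573.4479837  -290.3030204    32.72663983]
0 511 133 383
```

View pics/w3.png

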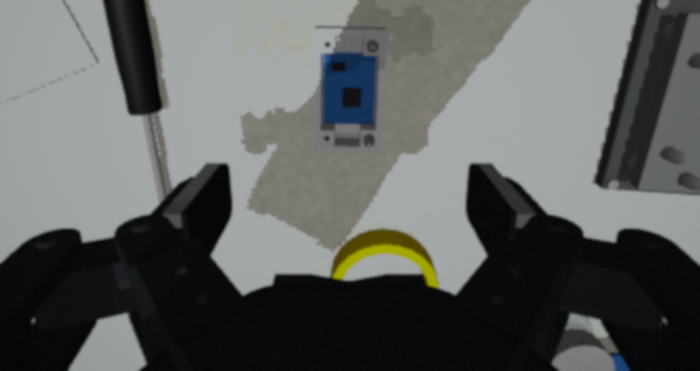

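Both dowels are on the right (+y) side, and the rectangle and the dowels agree on (539.7,-301.9) at -5.5°. I'll grasp the lower half now.

Call:
apply_moves:
  increments: "-1 0.01 -0.017 0.5 0.2;-1 0 0 0.5 0;-1 0 0 0.5 0;-1 0 0 0.5 0;-1 0 0 0.25 0;-1 0 0 0.2 0;-1 0 0 0 0;1 0 0 0 0;1 0 0 0 0;1 0 0 0 0;1 0 0 0 0;1 0 0 0 0;1 0 0 0 0;1 0 0 0 0;1 0 0 0 0"
  force: 60

```text
time: 6.98
eef_pos: [540.6, -303.6, 4.8]
eef_rot: [0.048, 0.999, -0.001, 0.001]
force: [-1.3, 0.3, 6.2]
gripper_width: 48.5
finger_force: 65.2
```

Call:
apply_moves:
  increments: "1 0 0 -0.4 0;1 0 0 -0.8 0;1 0 0 -0.6 0;1 -0.01 0.72 0 0;1 -0.01 0.72 0 0;1 -0.01 0.72 0 0;1 -0.01 0.72 0 0;1 -0.01 0.72 0 0;1 -0.01 0.72 0 0;1 0 0 0 0.475;1 0 0 0 0;1 0 0 0 0"

```text
time: 8.48
eef_pos: [567.4, -45.5, 110.9]
eef_rot: [0.073, 0.997, -0.0, -0.0]
force: [-0.7, 0.6, -2.2]
gripper_width: 48.7
finger_force: 64.4
```

```bash
python3 - <<'E'
from h import *
o=manip.observe();p=o['eef_pos'];q=o['eef_rot'];print(p,q,o['gripper_width'],o['force'])
ty=2*np.degrees(np.arctan2(q[1],q[0]))-90;print('tool y',ty)
im,d,T=grab('wrist','w4.png')
P=cloud('wrist',d,T).reshape(-1,3)
m0=np.hypot(P[:,0]-p[0],P[:,1]-p[1])<75
print(np.histogram(P[m0][:,2],bins=range(20,180,8)))
m=m0&(abs(P[:,2]-(p[2]+20))<9)
r=cv2.minAreaRect(P[m][:,:2].astype(np.float32));print(m.sum(),r,np.median(P[m][:,2]))
E
```

```text
[567.44480754 -45.53046491 110.94536217] [ 7.27406267e-02  9.97350807e-01 -1.62266872e-05 -4.11622440e-04] 48.653210979050904 [-0.74019396  0.57332858 -2.19613784]
tool y 81.6571691472856
(array([   0, 4103,  120,  151,    0,    0,    0,    0,    0,    0,    3,
       2455, 7985, 7079,  961,  825,  865, 1626, 6518]), array([ 20,  28,  36,  44,  52,  60,  68,  76,  84,  92, 100, 108, 116,
       124, 132, 140, 148, 156, 164, 172]))
8524 ((564.1923828125, -45.98732376098633), (75.88208770751953, 86.39122772216797), 81.61935424804688) 129.9334445824992
```

View pics/w4.png

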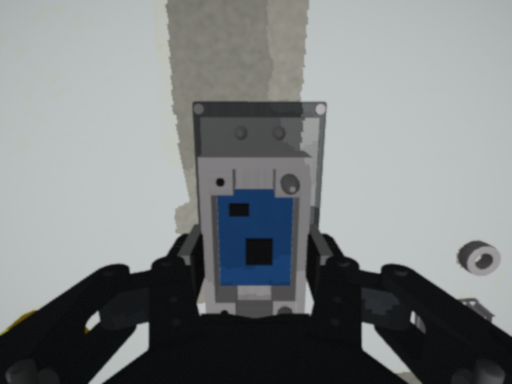

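The carried tray is level and aligned over the nest, with its front edge near row 155 and two pins showing at (240,132) and (279,132). Next I'll measure the tray against the nest in the tool frame.

```bash
cat >> h.py <<'E'
def toolxy(P,o):
    p=o['eef_pos'];q=o['eef_rot'];a=2*np.arctan2(q[1],q[0])-np.pi/2
    ey=np.array([np.cos(a),np.sin(a)]);ex=np.array([-ey[1]*-1*-1,ey[0]]) # tool x = 90deg from y (z down)
    D=P[...,:2]-p[:2];return np.stack([D@ex,D@ey],-1)
E
python3 - <<'E'
from h import *
o=manip.observe();p=o['eef_pos'];im,d,T=grab('wrist');P=cloud('wrist',d,T);t=toolxy(P,o);z=P[...,2]
x,y=t[...,0],t[...,1]
m=(abs(z-130)<4)&(x>30)&(x<70)&(abs(y)<40);print('rim',m.sum(),x[m].max(),[np.percentile(y[m&(x>30)&(x<42)],k).round(1) for k in(0,1,99,100)],np.percentile(x[m],[99.5]))
m=(abs(z-34)<4)&(x>30)&(x<90)&(abs(y)<70);print('plate',m.sum(),x[m].max(),y[m].min(),y[m].max())
m=(z>38)&(z<53)&(x>30)&(x<80)&(abs(y)<70);
for s in(-1,1):
    k=m&(y*s>0);print('pin',k.sum(),x[k].mean(),y[k].mean(),z[k].max(), x[k].min(),x[k].max(),y[k].min(),y[k].max())
n=np.array([[569.0,-43.6,0]]);print('nest in tool',toolxy(n,o))
E
```

```text
rim 2939 46.36033559590275 [np.float64(-26.1), np.float64(-25.8), np.float64(23.7), np.float64(24.0)] [46.28151265]
plate 3832 61.640858240050235 -42.80378246712214 47.457274499912174
pin 135 50.85617010662978 -11.331424308661203 49.26770863412125 46.14838723924154 55.403275942815256 -16.09119481894908 -6.59743614932693
pin 133 50.93289176195456 16.01827122327883 49.20968299454779 46.17001730684964 55.40532100557428 11.589598826694798 21.06769161865578
nest in tool [[-1.0677774   2.28713721]]
```

Call:
apply_moves:
  increments: "1 -0.037 0.058 0.4 0;1 0 0 0.4 0;1 0 0 0 0;1 0 0 0 0"

```text
time: 9.07
eef_pos: [571.1, -42.6, 64.0]
eef_rot: [0.073, 0.997, -0.0, 0.0]
force: [0.4, 0.6, -3.2]
gripper_width: 48.4
finger_force: 64.4
```

```bash
python3 - <<'E'
from h import *
o=manip.observe();p=o['eef_pos'];print(p,o['force']);im,d,T=grab('wrist','w5.png');P=cloud('wrist',d,T);t=toolxy(P,o);z=P[...,2]
x,y=t[...,0],t[...,1]
m=(abs(z-p[2]-19)<4)&(x>30)&(x<70)&(abs(y)<40);k=m&(x<42);print('rim',m.sum(),np.percentile(x[m],99.5),y[k].min(),y[k].max(),np.median(z[m]))
m=(abs(z-34)<4)&(x>30)&(x<90)&(abs(y)<70);print('plate',m.sum(),x[m].max(),y[m].min(),y[m].max())
m=(z>38)&(z<53)&(x>46)&(x<60)&(abs(y)<30)
for s in(-1,1):
    k=m&(y*s>0);print('pin',k.sum(),x[k].min(),x[k].max(),y[k].min(),y[k].max())
E
```

```text
[571.06328007 -42.5585056   63.97490206] [ 0.40999944  0.62573479 -3.16477976]
rim 2919 46.291144068443316 -26.180763389120095 24.115023516953656 82.93990354751233
plate 5909 64.53531416206962 -46.29266015535355 43.91096042825967
pin 222 48.71450995692956 58.44734313695423 -20.07085288496965 -10.370543558658005
pin 225 48.56209245291577 58.49876430130916 7.842080942574364 17.305155443968143
```

Call:
apply_moves:
  increments: "1 0.007 -0.003 0.13 0;1 0 0 0.1 0;1 0 0 0.1 0;1 0 0 0.06 0;1 0 0 0.04 0;1 0 0 0 0;1 0 0 0 0"

```text
time: 10.0
eef_pos: [569.7, -42.1, 38.5]
eef_rot: [0.073, 0.997, -0.0, -0.0]
force: [-3.5, 0.0, 6.7]
gripper_width: 48.3
finger_force: 65.5
```

Call:
apply_moves:
  increments: "-1 0 0 0 0;-1 0 0 0 0;-1 0 0 0 0;-1 0 0 0 0;-1 0 0 0 0;-1 0 0 0 0;-1 0 0 -0.3 0;-1 0 0 -0.9 0;-1 0 0 -0.9 0;-1 0 0 -0.5 0;-1 0 0 0 0;-1 0 0 0 0"

```text
time: 11.5
eef_pos: [569.6, -42.1, 193.3]
eef_rot: [0.073, 0.997, 0.0, -0.0]
force: [0.3, -0.3, -0.7]
gripper_width: 85.5
finger_force: 0.0
```

```bash
python3 - <<'E'
from h import *
o=manip.observe();p=o['eef_pos'];print(p,o['force'],o['gripper_width']);im,d,T=grab('wrist','w6.png');P=cloud('wrist',d,T).reshape(-1,3)
near=np.hypot(P[:,0]-569,P[:,1]+43)<62;z=P[:,2]
m=near&(z>53)&(z<62);Q=P[m];print('rim',m.sum(),cv2.minAreaRect(Q[:,:2].astype(np.float32)),np.median(Q[:,2]))
A=np.c_[Q[:,:2],np.ones(len(Q))];print('tilt',np.linalg.lstsq(A,Q[:,2],rcond=None)[0][:2])
m=near&(z>63)&(z<75);Q=P[m];print('dowels',Q[Q[:,0]<569].mean(0),Q[Q[:,0]>569].mean(0),Q[:,2].max())
n=np.hypot(P[:,0]-569,P[:,1]+43)<90;m=n&(z>30)&(z<38);print('plate',cv2.minAreaRect(P[m][:,:2].astype(np.float32)))
print(toolxy(np.array([[443.8,228.15,0]]),o), 2*np.degrees(np.arctan2(o['eef_rot'][1],o['eef_rot'][0]))-90)
E
```

```text
[569.61202215 -42.09992673 193.31842136] [ 0.30884103 -0.3498292  -0.71373556] 85.4696141181836
rim 1840 ((568.7740478515625, -43.211036682128906), (50.033119201660156, 90.30784606933594), 81.64803314208984) 57.7752159813038
tilt [0.002022   0.00119504]
dowels [536.90886293 -23.5983716   66.83802557] [603.37027958 -33.28422795  66.4445368 ] 70.223685996661
plate ((568.9906616210938, -43.602691650390625), (90.10065460205078, 125.67948913574219), 81.52993774414062)
[[163.71504534 249.1205968 ]] 81.65204783711516
```

The lower half is seated: rim at 57.8 mm, level, -8.35°, within 0.5 mm of the plate centre. On to the upper half.

Call:
apply_moves:
  increments: "-1 0.455 0.695 0 0;-1 0.455 0.695 0 0;-1 0.455 0.695 0 0;-1 0.455 0.695 0 0;-1 0.455 0.695 0 0;-1 0.455 0.695 0 0;-1 0 0 0.2 -0.8;-1 0 0 0.2 -0.8;-1 0 0 0.2 -0.8;-1 0 0 0.2 -0.8;-1 0 0 0.2 -0.82;-1 0 0 0 0;-1 0 0 0 0"

```text
time: 13.18
eef_pos: [443.9, 228.9, 133.0]
eef_rot: [-0.137, 0.991, -0.0, -0.001]
force: [-0.4, 0.3, 0.2]
gripper_width: 85.6
finger_force: 0.0
```

```bash
python3 - <<'E'
from h import *
o=manip.observe();p=o['eef_pos'];print(p,2*np.degrees(np.arctan2(o['eef_rot'][1],o['eef_rot'][0]))-90);im,d,T=grab('wrist','w7.png');P=cloud('wrist',d,T).reshape(-1,3)
near=np.hypot(P[:,0]-443,P[:,1]-228)<62;z=P[:,2]
m=near&(z>11)&(z<20);Q=P[m];r=cv2.minAreaRect(Q[:,:2].astype(np.float32));print('plate',m.sum(),r,np.median(Q[:,2]))
print(toolxy(np.array([[*r[0],0]]),o))
E
```

```text
[443.88805945 228.93597463 132.97131846] 105.70253139834458
plate 3883 ((443.89752197265625, 228.38949584960938), (90.19636535644531, 50.11492156982422), 15.695670127868652) 15.810778033110864
[[ 0.13879126 -0.52864504]]
```

Call:
apply_moves:
  increments: "-1 0 0.008 0.5 0;-1 0 0 0.5 0;-1 0 0 0.5 0;-1 0 0 0.5 0;-1 0 0 0.165 0;-1 0 0 0 0;-1 0 0 0 0;1 0 0 0 0;1 0 0 0 0;1 0 0 0 0;1 0 0 0 0;1 0 0 0 0;1 0 0 0 0;1 0 0 0 0;1 0 0 0 0"
  force: 80

```text
time: 15.1
eef_pos: [445.2, 230.0, 4.9]
eef_rot: [-0.137, 0.991, 0.0, 0.001]
force: [-1.8, -0.1, 6.3]
gripper_width: 47.6
finger_force: 82.6
```

Call:
apply_moves:
  increments: "1 0 0 -0.4 0;1 0 0 -0.8 0;1 0 0 -0.8 0;1 -0.128 -0.821 0 0;1 -0.128 -0.821 0 0;1 -0.128 -0.821 0 0;1 -0.128 -0.821 0 0;1 -0.128 -0.821 0 0;1 -0.128 -0.821 0 0;1 0 0 0 0.8;1 0 0 0 0.8;1 0 0 0 0.8;1 0 0 0 0.8;1 0 0 0 0.8;1 0 0 0 0;1 0 0 0 0"

```text
time: 17.1
eef_pos: [568.7, -42.3, 123.5]
eef_rot: [0.071, 0.997, 0.0, -0.0]
force: [0.2, 0.6, -2.6]
gripper_width: 47.4
finger_force: 83.3
```

```bash
python3 - <<'E'
from h import *
o=manip.observe();p=o['eef_pos'];print(p,2*np.degrees(np.arctan2(o['eef_rot'][1],o['eef_rot'][0]))-90,o['gripper_width'],o['force']);im,d,T=grab('wrist','w8.png')
P=cloud('wrist',d,T);t=toolxy(P,o);z=P[...,2];x,y=t[...,0],t[...,1]
m=(abs(z-p[2]-11)<4)&(x>28)&(x<70)&(abs(y)<40);k=m&(x<43)
print('upper',m.sum(),np.percentile(x[m],99.5),y[k].min(),y[k].max(),np.median(z[m]))
A=np.c_[x[m],y[m],np.ones(m.sum())];print('tilt',np.linalg.lstsq(A,z[m],rcond=None)[0])
# angle of side edge
r=cv2.minAreaRect(np.c_[x[m],y[m]].astype(np.float32));print(r)
m=(abs(z-58)<4)&(x>28)&(x<90)&(abs(y)<70);print('lower',m.sum(),x[m].max() if m.any() else 0)
L=toolxy(np.array([[568.77,-43.21,0],[536.9,-23.6,0]]),o);print('lower cam-measured in tool',L)
m=(abs(z-34)<4)&(x>30)&(x<90)&(abs(y)<70);print('plate',m.sum(),x[m].max(),y[m].min(),y[m].max())
E
```

```text
[568.6671453  -42.27173292 123.45000491] 81.84145286145062 47.433476769364795 [ 0.22996318  0.57333025 -2.61029451]
upper 3875 46.408988777942334 -26.303968910226157 23.99471555799626 134.2071950527074
tilt [-1.18318040e-02 -6.96222667e-03  1.34587933e+02]
((37.27154541015625, -1.1549663543701172), (50.30076217651367, 18.528541564941406), 89.9894027709961)
lower 593 45.13750380098834
lower cam-measured in tool [[-0.23496584 -0.91417464]
 [34.09539316 13.97459466]]
plate 2841 62.1846694144484 -46.06822620398362 44.0890228306484
```

View pics/w8.png

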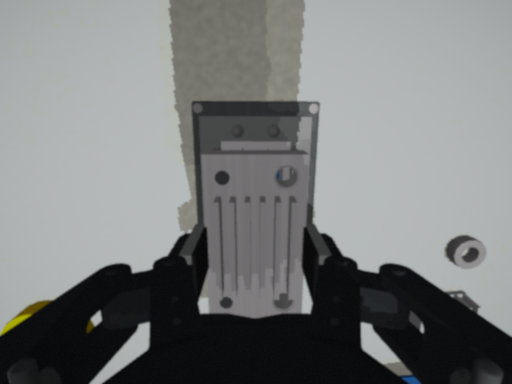

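The upper half is held level, with its holes on the dowel side. I'll make a small correction and descend to just above the dowels for another check.

Call:
apply_moves:
  increments: "1 -0.025 0.004 0.35 0.03;1 0 0 0.35 0;1 0 0 0 0;1 0 0 0 0;1 0 0 0 0"

```text
time: 17.77
eef_pos: [571.4, -42.4, 82.8]
eef_rot: [0.073, 0.997, -0.0, 0.001]
force: [-0.5, 0.4, -2.5]
gripper_width: 47.4
finger_force: 83.3
```

```bash
python3 - <<'E'
from h import *
o=manip.observe();p=o['eef_pos'];print(p,2*np.degrees(np.arctan2(o['eef_rot'][1],o['eef_rot'][0]))-90,o['force']);im,d,T=grab('wrist','w9.png')
P=cloud('wrist',d,T);t=toolxy(P,o);z=P[...,2];x,y=t[...,0],t[...,1]
m=(abs(z-p[2]-11)<4)&(x>28)&(x<70)&(abs(y)<40);k=m&(x<43)
print('upper',np.percentile(x[m],99.5)-45.15,(y[k].min()+y[k].max())/2,np.median(z[m]))
m=(abs(z-58)<4)&(x>28)&(x<90)&(abs(y)<70);print('lower',m.sum(),x[m].max()-45.15 if m.any() else 0)
print('lower cam',toolxy(np.array([[568.77,-43.21,0]]),o))
m=(abs(z-34)<4)&(x>30)&(x<90)&(abs(y)<70);print('plate',x[m].max()-63,(y[m].min()+y[m].max())/2)
for s in(-1,1):
    k=(z>38)&(z<53)&(x>45)&(x<60)&(y*s>0)&(abs(y)<25);print('pin',k.sum(),(x[k].min()+x[k].max())/2-51.5,(y[k].min()+y[k].max())/2)
c=im[130:230,200:330,::-1];cv2.imwrite('pics/w9c.png',cv2.resize(c,None,fx=6,fy=6,interpolation=cv2.INTER_CUBIC))
E
```

```text
[571.4380394  -42.44671929  82.78847511] 81.60514490749722 [-0.52754692  0.38835979 -2.50760856]
upper 1.2203667613499505 -1.1818908289637822 93.4409803345263
lower 686 2.7457280031021085
lower cam [[ 2.52801799 -1.14462076]]
plate 1.9833532308389579 -1.2799277158832574
pin 274 1.4664374393411066 -12.528384933650985
pin 277 1.4903961891833575 11.98733534590335
```

View pics/w9c.png

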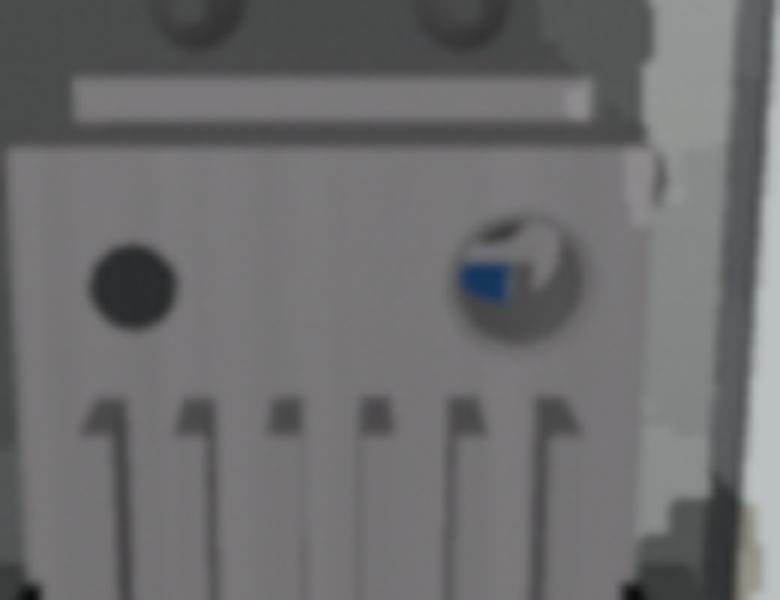

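Call:
apply_moves:
  increments: "1 0.022 0 0 0;1 0 0 0 0;1 0 0 0 0;1 0 0 0 0"

```text
time: 18.32
eef_pos: [569.2, -42.1, 81.6]
eef_rot: [0.073, 0.997, -0.0, -0.0]
force: [0.0, -0.3, -1.8]
gripper_width: 47.5
finger_force: 83.3
```

```bash
python3 - <<'E'
from h import *
o=manip.observe();p=o['eef_pos'];print(p,2*np.degrees(np.arctan2(o['eef_rot'][1],o['eef_rot'][0]))-90,o['force']);im,d,T=grab('wrist')
P=cloud('wrist',d,T);t=toolxy(P,o);z=P[...,2];x,y=t[...,0],t[...,1]
m=(abs(z-p[2]-11)<4)&(x>28)&(x<70)&(abs(y)<40);k=m&(x<43)
print('upper',np.percentile(x[m],99.5)-45.15,(y[k].min()+y[k].max())/2)
m=(abs(z-58)<4)&(x>28)&(x<90)&(abs(y)<70);print('lower',m.sum(),x[m].max()-45.15 if m.any() else 0)
print('lower cam',toolxy(np.array([[568.77,-43.21,0]]),o))
m=(abs(z-34)<4)&(x>30)&(x<90)&(abs(y)<70);print('plate',x[m].max()-63,(y[m].min()+y[m].max())/2)
E
```

```text
[569.15247404 -42.1017571   81.61787697] 81.59073910897473 [ 0.00314754 -0.25490882 -1.78086041]
upper 1.2782806653979648 -1.0709046160945732
lower 341 0.4713634970301186
lower cam [[ 0.21628927 -1.15226198]]
plate -0.33806459195130856 -1.491026810293807
```

The earlier reading was taken while the arm was still settling. I'll correct x by -0.9 mm and go down onto the tapers.

Call:
apply_moves:
  increments: "1 -0.015 0 0.05 0;1 0 0 0.05 0;1 0 0 0.05 0;1 0 0 0.05 0;1 0 0 0 0;1 0 0 0 0;1 0 0 0 0"

```text
time: 19.25
eef_pos: [570.2, -42.3, 69.8]
eef_rot: [0.073, 0.997, -0.0, 0.0]
force: [-0.3, -1.0, -1.6]
gripper_width: 47.2
finger_force: 83.3
```

Already below the dowel tips with no force, so the dowels have entered the holes.

Call:
apply_moves:
  increments: "1 0 0 0.04 0;1 0 0 0.04 0;1 0 0 0.04 0;1 0 0 0 0;1 0 0 0 0;1 0 0 0 0"

```text
time: 20.0
eef_pos: [570.0, -42.2, 62.9]
eef_rot: [0.073, 0.997, -0.0, 0.0]
force: [-3.2, 0.5, 5.6]
gripper_width: 47.4
finger_force: 84.1
```

Call:
apply_moves:
  increments: "1 0 0 0.03 0;1 0 0 0.03 0;1 0 0 0.03 0;1 0 0 0.03 0;1 0 0 0.03 0;1 0 0 0.02 0;1 0 0 0 0;1 0 0 0 0;1 0 0 0 0"

```text
time: 21.12
eef_pos: [570.0, -42.2, 54.0]
eef_rot: [0.073, 0.997, -0.0, 0.0]
force: [-5.5, 0.4, 12.5]
gripper_width: 47.9
finger_force: 84.9
```

Call:
apply_moves:
  increments: "1 0 0 0.03 0;1 0 0 0.02 0;1 0 0 0.02 0;1 0 0 0 0;1 0 0 0 0;1 0 0 0 0"

```text
time: 21.88
eef_pos: [570.2, -42.2, 52.8]
eef_rot: [0.073, 0.997, -0.0, 0.0]
force: [-12.0, 1.8, 32.0]
gripper_width: 47.6
finger_force: 87.1
```

```bash
python3 - <<'E'
from h import *
o=manip.observe();p=o['eef_pos'];print(p,o['force']);im,d,T=grab('wrist')
P=cloud('wrist',d,T);t=toolxy(P,o);z=P[...,2];x,y=t[...,0],t[...,1]
r=(x>30)&(x<43)&(abs(y+1)<23)
m=r&(z>45)&(z<80);print('upper plate top z',np.median(z[m]),'expect 64 at stop', 'rect x',x[(abs(z-64)<4)&(x>28)&(x<60)&(abs(y)<40)].max()-45.15)
A=np.c_[x[m],y[m],np.ones(m.sum())];print('tilt',np.linalg.lstsq(A,z[m],rcond=None)[0][:2])
m=(abs(y)<45)&(x>57)&(x<62)&(z<45)&(z>15);print('plate z',np.median(z[m]),m.sum())
E
```

```text
[570.17074237 -42.22418388  52.8287515 ] [-12.00944159   1.83943878  31.97229492]
upper plate top z 63.639982137748774 expect 64 at stop rect x 1.4886440269869041
tilt [ 0.15218726 -0.08688926]
plate z 23.702318796235005 1367
```

```bash
python3 - <<'E'
from h import *
o=manip.observe();im,d,T=grab('wrist')
P=cloud('wrist',d,T);t=toolxy(P,o);z=P[...,2];x,y=t[...,0],t[...,1]
m=(x>28)&(x<45)&(abs(y+1)<24)&(abs(z-64)<3)
A=np.c_[x[m],y[m],np.ones(m.sum())];print(m.sum(),'tilt',np.linalg.lstsq(A,z[m],rcond=None)[0][:2],(y[m].min(),y[m].max()))
print(o['force'],o['finger_force'])
E
```

```text
3291 tilt [ 0.00686461 -0.00478546] (np.float64(-24.97585910741183), np.float64(22.988966735093953))
[-12.67948162   1.81273625  30.93392913] 87.0610499382019
```

The upper half is flat and closed, the plate is at its stop, and it is held with about 31 N. I'm handing it in.

```bash
python3 -c "
from cell import manip
print(manip.sign_off())"
```

```text
the job is handed in; nothing more can be done
None
```

I signed off with the lower half seated in the nest, the upper half closed on its dowels, and the housing still gripped and pressed to the plate's stop at about 31 N; sign-off returned no verdict, and the bystanders weren't re-measured at the end.

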